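# Line up the small containers by height

## Task

Line up the spice jar, the small tin, the small low pot and the tealight on the row of four cork coasters in order of height: the tallest on the end coaster that has the green mug behind it, then each lower than the last towards the other end. Each stands upright in the middle of its own coaster; the green mug and the wide flat pot behind the row stay where they are.

Things in the scene. Friction and masses are not known exactly. Their poses are not given: they have to be found in the camera images.
- spice_jar: Spice jar of clear glass with a light brown filling and a yellow-brown cap (fixed on), 96 mm tall, the tallest of the four. Squarish body 41 mm wide across the flats (flats face its x and y axes) up to 76 mm, round cap 41 mm across from 76 to 96 mm above the origin. Origin: centre of its underside, z up. Loose, about 0.11 kg.
- small_tin: Small round food tin, green and white with a metal top, 57 mm across and 72 mm tall, second tallest. Origin: centre of its underside, z up. Loose, about 0.18 kg.
- low_pot: Small low round pot, white with a light brown lid (fixed on), 62 mm across and 35 mm tall, third tallest. Origin: centre of its underside, z up. Loose, about 0.07 kg.
- tealight: Tealight, a cream candle in a round thin metal cup, 38 mm across and 19 mm tall, the lowest. Origin: centre of its underside, z up. Very light, about 0.011 kg.
- green_mug: Plain dark green mug, 86 mm across and 118 mm with its handle, 96 mm tall, standing upright on the worktop about 180 mm behind (+x of) one end coaster of the row, the left or the right; it marks the tall end. Origin: on its underside, within its footprint. Loose; not to be moved.
- wide_pot: Wide flat round pot with a white lid, 90 mm across and 32 mm tall, standing on the worktop behind the other end coaster. Not one of the four to line up. Origin: centre of its underside. Loose; not to be moved. Above it, 0.53 m over the worktop, hangs a wall cabinet: front at x = 0.62 m, handles at 0.58 m; do not swing a stretched-out wrist through it.
- coaster_1: Round cork coaster, 76 mm across and 6 mm thick, at the left (+y) end of the row. Origin: centre of its underside, which is 12 mm above the worktop, so its top is at 18 mm. Stuck down on a wooden board (110 x 390 mm, 12 mm thick) with the other three, in a row about 94 mm apart.
- coaster_2: Round cork coaster, 76 mm across and 6 mm thick, second from the left (+y). Origin: centre of its underside, which is 12 mm above the worktop, so its top is at 18 mm. Stuck down on a wooden board (110 x 390 mm, 12 mm thick) with the other three, in a row about 94 mm apart.
- coaster_3: Round cork coaster, 76 mm across and 6 mm thick, third from the left (+y). Origin: centre of its underside, which is 12 mm above the worktop, so its top is at 18 mm. Stuck down on a wooden board (110 x 390 mm, 12 mm thick) with the other three, in a row about 94 mm apart.
- coaster_4: Round cork coaster, 76 mm across and 6 mm thick, at the right (-y) end of the row. Origin: centre of its underside, which is 12 mm above the worktop, so its top is at 18 mm. Stuck down on a wooden board (110 x 390 mm, 12 mm thick) with the other three, in a row about 94 mm apart.
There are look-alikes about, which are no part of the job. What is shaped like the low_pot but yellow is not meant. What is shaped like the tealight but purple is not meant.

How it is judged:
By the outcome, as a careful person would: the job done as asked, in the order asked, and still so for the second after the job is handed in, with the robot touching nothing.
It also fails if it takes over 115 s, if anything falls off the work surface, if the arm or the gripper's body presses on something with over 40 N, if the wrist force passes 120 N, or if a joint passes its speed limit or range.

## Robot

A 7-joint arm with a two-finger parallel gripper is mounted at the origin on a cart in front of the work surface, level with it; the furniture and walls round the work are solid. World frame = base frame: x ahead of the robot, y to its left, z up, the work surface at z = 0. Lengths are in mm, angles in rad, forces in N, time in s.
With the tool pointing down it reaches from about 400 to 875 mm from the base axis. Payload 4.4 kg.
Tool frame: the origin (TCP) lies at the very end of the fingers, on their centre line; the grasp point (between the pads) lies 19 mm behind it; z points along the fingers, y is the line along which they close (so a half turn about z gives the same grasp; the last joint's range is limited). The gripper opens to 85 mm and grips with 20 to 120 N. Pads are 22 mm wide; open, the fingers measure 114 mm over their backs; the gripper's body (76 mm by 85 mm) begins 54 mm behind the grasp point. The pads swing forward as they close: fully open they stand 13 mm farther back than shut.
Start: joints at [-1.345, 0.628, 0.038, 1.517, -0.027, 0.996, -0.02], TCP at [186.965, 622.545, 231.313] pointing down, gripper open.
Joint ranges: [-3.06, 3.06], [-0.37, 2.12], [-1.25, 1.32], [0.18, 2.47], [-1.1, 4.24], [0.23, 1.98], [-2.94, 2.94]. Speed limits (rad/s): [2.57, 2.57, 3.14, 3.14, 3.14, 3.14, 3.14].

## Interface

Orientations are given as [roll, pitch, yaw] about the fixed x, y, z axes, in that order (R = Rz(yaw) Ry(pitch) Rx(roll)).
In Python, from cell import read_state, get_image, camera_params, finish_job gives the robot as it stands.
- The arm moves only by the tool arm_command, never from a script. Its argument "deltas" is a list of rows, each an object of numbers: "dx", "dy", "dz": the shift along the world's x, y, z in m; "yaw": the turn about the world's z in degrees; "jaw": the opening, from 0 (shut) to 1 (fully open). A call has 1 to 20 rows; each row is the pose to reach, as a shift and turn from the pose commanded when the call began; what a row does not reach only later rows make up. A row lasts 1/10 s, in which the tool goes at most 50 mm and 8.59 degrees, less where a joint would pass 70% of its speed; a pose out of reach is approached as far as the arm can. A call with a gripper value outside its range is refused whole. The fingers move at their own pace and stop on an object; the grip force is fixed at half the most. Time passes only in rows, so rows that repeat a pose let the fingers close. It gives the time, the measured TCP pose, the force, the opening and the grip force at its end, in the units of the state.
- read_state(): the state, without advancing time (a new reading comes with each control period).
- get_image(name): name is "scene" or "top"; returns (picture, depth): 480x640x3 uint8, red, green, blue; 480x640 float32, mm along the optical axis (not along the pixel's ray), 0 where there is no reading.
- camera_params(name): a dict with "camera_matrix" (3x3 intrinsics, pixels), "extrinsics" (4x4, takes a point from camera to world coordinates). Camera axes: x right, y down, z forward; pixel columns grow to the right and rows downward; lengths in mm; the calibration is good to about 2 mm. A picture is of the moment at which its call begins. camera_params takes no time and is no camera call.
- finish_job(): hands the job in; it is judged then, once.
The state is a dict: "clock": time; "qpos": joint angles; "qd": joint speeds; "tau": joint torques, N m; "eef_pos": TCP position; "tool_rot": TCP orientation; "force": force on the tool from outside, world axes, zero at the start; "torque": the same for the moment, N m; "width": finger opening in mm; "gripper_force": force on a finger pad.
Only numpy, scipy, OpenCV 4.12 (cv2) and the standard library are available. Lean on these libraries where they do the work, as an engineer would, in place of code of your own. Each camera call takes 0.05 s, during which the arm holds its last target. There are 200 camera calls.

## Working session

There is one attempt and no reset: what is moved stays moved. The work goes in short steps, Python scripts to look and compute and a tool call to move; the robot and the scene stay as the last step left them, time stands still between calls to the robot, and variables do not carry over. Pictures are saved under pics/ and viewed, at most 14 in all, crops included, and the job is handed in when it is done.

Besides the shell and the picture viewer there is one more tool, called after ">>>" in YAML: its name, and indented under it one key for each argument. arm_command: Moves the arm, as the interface text tells. Its arguments: {"type":"object","properties":{"deltas":{"type":"array"}},"required":["deltas"]}

```bash
ls; mkdir -p pics
python3 - <<'E'
from cell import *
import cv2,numpy as np
for n in("scene","top"):
    im,d=get_image(n); cv2.imwrite(f"pics/{n}0.png",im[:,:,::-1]); np.savez(f"pics/{n}0.npz",im=im,d=d)
    p=camera_params(n); print(n,np.round(p["camera_matrix"],1).tolist(),np.round(p["extrinsics"],3).tolist())
s=read_state(); print(s)
E
```

```text
pics
scene [[622.5, 0.0, 320.9], [0.0, 622.5, 238.3], [0.0, 0.0, 1.0]] [[-0.537, -0.355, 0.765, -662.219], [-0.843, 0.204, -0.497, 730.759], [0.021, -0.912, -0.409, 683.932], [0.0, 0.0, 0.0, 1.0]]
top [[467.0, 0.0, 326.2], [0.0, 467.0, 243.9], [0.0, 0.0, 1.0]] [[0.018, -0.995, 0.095, 413.62], [-1.0, -0.02, -0.014, -23.83], [0.016, -0.094, -0.995, 1039.865], [0.0, 0.0, 0.0, 1.0]]
{'clock': 0.1, 'qpos': array([-1.34481927,  0.62923794,  0.03844106,  1.5182771 , -0.02698201,
        0.99628827, -0.02001045]), 'qd': array([ 0.00031197, -0.00200192, -0.00194151, -0.00150793,  0.00050667,
        0.00139206, -0.00024266]), 'tau': array([ 2.95883823e-03, -5.64540339e+01,  1.23041209e+00, -1.93974710e+01,
        1.12195694e-02,  5.40202527e-03, -1.09280120e-05]), 'eef_pos': array([186.78827612, 621.9991043 , 230.48823675]), 'tool_rot': array([-3.13990012e+00,  2.92614457e-05,  2.84981775e+00]), 'force': array([ 0.24636749, -0.54304326, -1.10417529]), 'torque': array([-0.05952812, -0.03650663, -0.05929703]), 'gripper_force': 0.0, 'width': 85.28441491243812}
```

View pics/scene0.png

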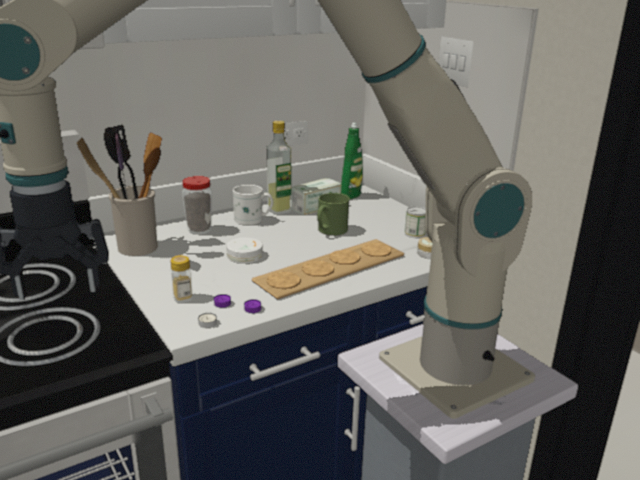

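View pics/top0.png

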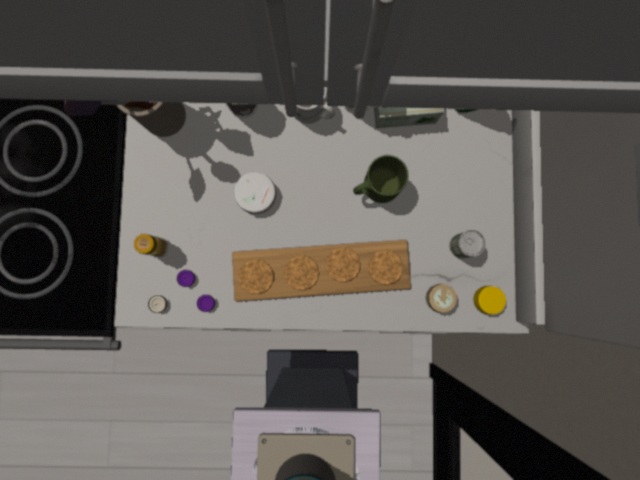

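The top view shows the green mug at (385,180), behind the right end coaster (386,265). So the jar goes to coaster 4, the tin to 3, the pot to 2 and the tealight to 1. Jar at (146,244), tealight at (157,304), tin at (470,244), low pot at (443,298). The look-alikes are purple at (186,279) and (206,303) and yellow at (491,300).

```bash
cat > h.py <<'E'
import numpy as np,cv2
from cell import *
def ray(cam,u,v,z):
    p=camera_params(cam);K=np.array(p["camera_matrix"]);E=np.array(p["extrinsics"])
    d=E[:3,:3]@np.linalg.inv(K)@[u,v,1.];o=E[:3,3];return o+d*(z-o[2])/d[2]
def world(cam,dep):
    p=camera_params(cam);K=np.array(p["camera_matrix"]);E=np.array(p["extrinsics"])
    v,u=np.mgrid[:480,:640];c=np.stack([(u-K[0,2])/K[0,0],(v-K[1,2])/K[1,1],np.ones_like(u)],-1)*dep[...,None]
    return c@E[:3,:3].T+E[:3,3]
def blob(mask,seed,r=40):
    n,l,st,c=cv2.connectedComponentsWithStats(mask.astype(np.uint8))
    k=[i for i in range(1,n) if np.hypot(*(c[i]-seed))<r and st[i,4]>30]
    if not k:return None
    k=max(k,key=lambda i:st[i,4]);m=(l==k).astype(np.uint8)
    cn=max(cv2.findContours(m,0,1)[0],key=cv2.contourArea);return m,cv2.minEnclosingCircle(cn),cv2.fitEllipse(cn)
E
python3 - <<'E'
from h import *
f=np.load("pics/top0.npz");im,d=f["im"],f["d"];W=world("top",d);Z=W[...,2]*(d>0)
print("table",np.median(Z[150:170,200:220]),Z[215:225,200:220].mean())
for n,s,zt in[("jar",(146,244),96),("tea",(157,304),19),("tin",(470,244),72),("pot",(443,298),35),("yel",(491,300),35),("mug",(385,180),96),("wide",(255,193),32),("pur1",(186,279),19),("pur2",(206,303),19)]:
    m=abs(Z-zt)<(8 if zt>25 else 7); b=blob(m,s,20)
    if b is None: print(n,None);continue
    M,c,e=b; zz=Z[M>0]
    sc=467/(1040-zt)
    print(n,"c",np.round(c[0],1),"diam",round(2*c[1]/sc),"ell",np.round(e[0],1),np.round(np.array(e[1])/sc),"z",np.median(zz).round(1),"xyz",ray("top",*e[0],zt).round(1), "mean",W[M>0].mean(0).round(1))
hsv=cv2.cvtColor(im,cv2.COLOR_RGB2HSV)
for s in[(256,276),(301,270),(344,265),(386,265)]: print(hsv[s[1],s[0]],im[s[1],s[0]],Z[s[1],s[0]])
print(hsv[250,238],im[250,238],Z[250,238])
m=(Z>14.8)&(Z<30)
for s in[(256,276),(301,270),(344,265),(386,265)]:
    b=blob(m,s,20)
    if b: print("coaster",np.round(b[1][0],1),b[1][1]*2*1022/467,np.round(b[2][0],1),np.array(b[2][1])*1022/467,ray("top",*b[2][0],18).round(1))
o=cv2.resize(im[220:320,225:420],None,fx=4,fy=4,interpolation=cv2.INTER_CUBIC)
cv2.imwrite("pics/row0.png",o[:,:,::-1])
E
```

```text
table -0.34198304605524754 -0.3172490704834104
jar c [144.3 243. ] diam 43 ell [144. 243.] [39. 41.] z 95.2 xyz [497.9 330.7  96. ] mean [498.  331.1  95.1]
tea c [154.5 304. ] diam 37 ell [153.3 304.7] [20. 31.] z 13.5 xyz [371.6 332.4  19. ] mean [371.7 337.   13.9]
tin c [471.4 242.4] diam 58 ell [471.6 242.3] [54. 56.] z 69.0 xyz [ 515.  -341.6   72. ] mean [ 515.3 -342.5   69. ]
pot c [442.2 297.7] diam 62 ell [442.4 297.5] [58. 61.] z 34.6 xyz [ 398.5 -289.3   35. ] mean [ 398.5 -289.5   34.5]
yel c [491.5 299.4] diam 62 ell [491.5 299.4] [58. 61.] z 34.5 xyz [ 396.4 -395.3   35. ] mean [ 396.4 -395.5   34.5]
mug c [383.3 176.6] diam 103 ell [386.1 175.4] [79. 94.] z 93.9 xyz [ 647.7 -158.    96. ] mean [ 647.6 -156.7   93.3]
wide c [254.5 191.5] diam 89 ell [254.6 191.7] [86. 87.] z 32.4 xyz [620.9 120.8  32. ] mean [620.9 120.8  32.3]
pur1 None
pur2 c [205.4 302.8] diam 39 ell [205.  301.5] [34. 36.] z 13.4 xyz [380.4 221.6  19. ] mean [371.8 219.5  13.7]
[ 16 148 153] [153 110  64] 17.639130374475485
[ 15 146 147] [147 105  63] 15.497939378311685
[ 15 147 146] [146 105  62] 14.61970113291045
[ 16 144 143] [143 104  62] 18.730565402104617
[ 12  25 153] [153 144 138] 0.8655424523028614
coaster [255.4 275.5] 80.81613443444066 [255.7 275.9] [73.78064362 74.85971836] [437.7 114.3  18. ]
coaster [300.4 272.9] 83.0915514110753 [301.2 272. ] [73.20008308 75.33866431] [448.   15.4  18. ]
coaster [343.5 263.7] 78.08397777483856 [342.9 263.8] [71.83006439 74.25003086] [467.6 -75.4  18. ]
coaster [385.2 266.7] 80.95935656529167 [385.5 266.4] [72.96792732 74.42414142] [ 463.6 -169.    18. ]
```

View pics/row0.png

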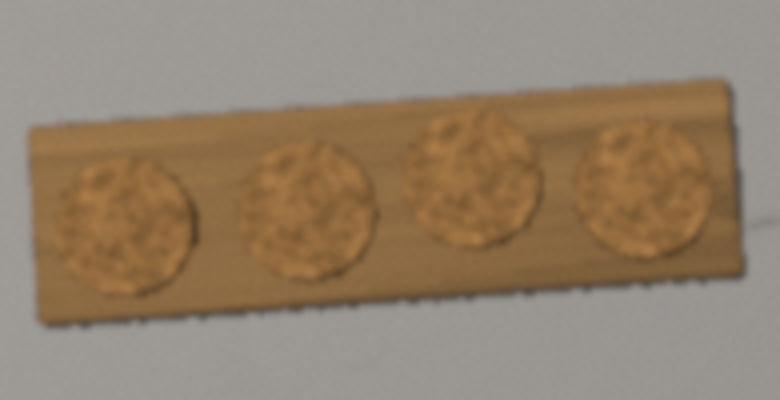

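The row crop shows four discs; the coasters are not quite collinear, so I'll refine each one. I also need the jar's yaw.

Run:
```python
from h import *
f=np.load("pics/top0.npz");im=f["im"];g=np.load("pics/scene0.npz")["im"]
k=6
roi=cv2.resize(im[220:320,225:420],None,fx=k,fy=k,interpolation=cv2.INTER_CUBIC)
gray=cv2.cvtColor(roi,cv2.COLOR_RGB2GRAY)
R=38*467/1022*k
c=cv2.HoughCircles(cv2.GaussianBlur(gray,(0,0),4),cv2.HOUGH_GRADIENT_ALT,1.5,60*1.0*k/2,param1=60,param2=0.5,minRadius=int(R-10),maxRadius=int(R+10))
print(R)
if c is not None:
  for u,v,r in c.reshape(-1,3): 
    u,v=(u+.5)/k-.5+225,(v+.5)/k-.5+220; print("c",round(u,1),round(v,1),round(r,1),ray("top",u,v,18).round(1))
a=cv2.resize(im[225:320,125:225],None,fx=4,fy=4,interpolation=cv2.INTER_CUBIC)
b=cv2.resize(g[245:335,155:255],None,fx=4,fy=4,interpolation=cv2.INTER_CUBIC)
H=max(a.shape[0],b.shape[0]);o=np.zeros((H,800,3),np.uint8);o[:a.shape[0],:400]=a;o[:b.shape[0],400:]=b
cv2.imwrite("pics/left0.png",o[:,:,::-1])
# tealight colour blob in both
for n,I,s in(("top",im,(157,304)),("scene",g,(208,320))):
    print(n,I[s[1],s[0]-16:s[0]+16:2].tolist())
```

```text
104.1839530332681
top [[159, 157, 150], [159, 156, 150], [159, 156, 150], [136, 132, 127], [126, 119, 106], [150, 142, 126], [159, 151, 133], [143, 133, 119], [151, 142, 127], [166, 156, 141], [172, 162, 145], [166, 157, 140], [89, 85, 76], [66, 63, 62], [93, 91, 88], [151, 147, 141]]
scene [[207, 206, 200], [206, 205, 199], [206, 205, 199], [160, 159, 153], [179, 174, 160], [185, 181, 164], [202, 198, 181], [204, 198, 182], [204, 200, 182], [201, 197, 180], [195, 192, 176], [140, 138, 127], [99, 98, 96], [148, 149, 142], [201, 200, 192], [208, 207, 201]]
```

View pics/left0.png

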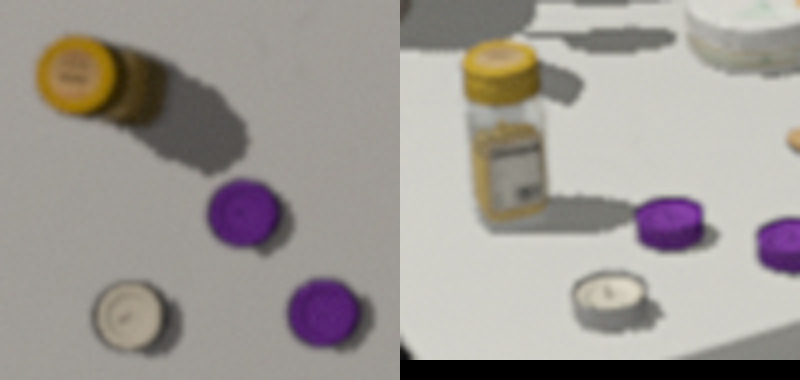

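The crop shows the jar's base edge running from (483,222) to (547,210), and the tealight's rim centred at (129,316). I'll check these against the scene camera.

Run:
```python
from h import *
f=np.load("pics/scene0.npz");im,d=f["im"],f["d"];W=world("scene",d);Z=W[...,2]*(d>0)
a=ray("scene",175.4,300.1,0);b=ray("scene",191.4,297.1,0);v=b-a
print("jar edge",a.round(),b.round(),np.hypot(*v[:2]),"ang",np.degrees(np.arctan2(v[1],v[0])))
print("table",np.median(Z[285:295,225:250]))
T=dict(jar=(497.9,330.7,96),tin=(515,-341.6,72),pot=(398.5,-289.3,35),tea=(*ray("top",156.9,303.6,19)[:2],19))
for n,p in zip(("c1","c2","c3","c4"),((255.65,276.1),(301.6,272.05),(342.9,264),(385.7,266.4))): T[n]=(*ray("top",*p,18)[:2],18)
for n,p in T.items():
    dxy=np.hypot(W[...,0]-p[0],W[...,1]-p[1]); tol=3 if n[0]=="c" else 5
    m=(dxy<50)&(abs(Z-p[2])<tol); q=W[m]
    if len(q)<20: print(n,np.round(p,1),"scene none",len(q));continue
    (cx,cy),r=cv2.minEnclosingCircle(q[:,:2].astype(np.float32))
    lo,hi=np.percentile(q[:,:2],[1,99],axis=0)
    print(n,"top",np.round(p,1),"scene mid",((lo+hi)/2).round(1),"ext",(hi-lo).round(),"circ",round(cx,1),round(cy,1),round(r,1),"z",np.median(q[:,2]).round(1))
```

```text
jar edge [498. 351.   0.] [493. 316.   0.] 35.157647183461144 ang -98.34689193406764
table -0.2776553946399076
jar top [497.9 330.7  96. ] scene mid [495.1 336. ] ext [42. 38.] circ 494.6 335.6 23.3 z 95.6
tin top [ 515.  -341.6   72. ] scene mid [ 513.9 -339.2] ext [58. 57.] circ 514.8 -336.3 34.6 z 69.6
pot top [ 398.5 -289.3   35. ] scene mid [ 399.1 -275.6] ext [55. 41.] circ 399.1 -280.6 37.2 z 34.3
tea top [374.  324.9  19. ] scene mid [373.2 331.1] ext [40. 36.] circ 373.4 330.7 20.9 z 14.8
c1 top [437.2 114.4  18. ] scene mid [435.2 118.9] ext [74. 73.] circ 435.1 118.4 44.7 z 17.7
c2 top [447.9  14.6  18. ] scene mid [446.4  19. ] ext [75. 76.] circ 439.8 11.8 48.3 z 17.7
c3 top [467.2 -75.4  18. ] scene mid [465.8 -70.7] ext [74. 73.] circ 467.8 -74.5 48.1 z 17.9
c4 top [ 463.7 -169.4   18. ] scene mid [ 460.9 -165.6] ext [72. 75.] circ 468.9 -162.0 46.7 z 17.7
```

Both views agree to within a constant offset of about (-2, +4.5) mm, so I use the mean. That gives:
- Jar: (496.5, 333), yaw about -8°
- Coaster 4: (462, -167.5)

I start with the jar.

>>> arm_command:
  deltas:
    - {"dx": 0.31,"dy": -0.29,"dz": -0.05,"yaw": 8.4,"jaw": 1}
    - {"dx": 0.31,"dy": -0.29,"dz": -0.05,"yaw": 8.4,"jaw": 1}
    - {"dx": 0.31,"dy": -0.29,"dz": -0.05,"yaw": 8.4,"jaw": 1}
    - {"dx": 0.31,"dy": -0.29,"dz": -0.05,"yaw": 8.4,"jaw": 1}
    - {"dx": 0.31,"dy": -0.29,"dz": -0.05,"yaw": 8.4,"jaw": 1}
    - {"dx": 0.31,"dy": -0.29,"dz": -0.05,"yaw": 8.4,"jaw": 1}
    - {"dx": 0.31,"dy": -0.29,"dz": -0.05,"yaw": 8.4,"jaw": 1}
    - {"dx": 0.31,"dy": -0.29,"dz": -0.05,"yaw": 8.4,"jaw": 1}
    - {"dx": 0.31,"dy": -0.29,"dz": -0.05,"yaw": 8.4,"jaw": 1}
    - {"dx": 0.31,"dy": -0.29,"dz": -0.05,"yaw": 8.4,"jaw": 1}
    - {"dx": 0.31,"dy": -0.29,"dz": -0.05,"yaw": 8.4,"jaw": 1}
    - {"dx": 0.31,"dy": -0.29,"dz": -0.05,"yaw": 8.4,"jaw": 1}

```text
clock: 1.3
eef_pos: [495.7, 333.9, 181.2]
tool_rot: [3.141, -0.001, 2.998]
force: [-0.1, 0.7, 0.5]
width: 85.4
gripper_force: 0.0
```

>>> arm_command:
  deltas:
    - {"dz": -0.03,"jaw": 1}
    - {"dz": -0.06,"jaw": 1}
    - {"dz": -0.09,"jaw": 1}
    - {"dz": -0.12,"jaw": 1}
    - {"dz": -0.12,"jaw": 1}
    - {"dz": -0.12,"jaw": 0}
    - {"dz": -0.12,"jaw": 0}
    - {"dz": -0.12,"jaw": 0}
    - {"dz": -0.12,"jaw": 0}
    - {"dz": -0.12,"jaw": 0}
    - {"dz": -0.12,"jaw": 0}
    - {"dz": -0.12,"jaw": 0}
    - {"dz": -0.12,"jaw": 0}

```text
invalid input at $.deltas[0]: expected keys dx, dy, dz, yaw, jaw
```

>>> arm_command:
  deltas:
    - {"dx": 0,"dy": 0,"dz": -0.03,"yaw": 0,"jaw": 1}
    - {"dx": 0,"dy": 0,"dz": -0.06,"yaw": 0,"jaw": 1}
    - {"dx": 0,"dy": 0,"dz": -0.09,"yaw": 0,"jaw": 1}
    - {"dx": 0,"dy": 0,"dz": -0.12,"yaw": 0,"jaw": 1}
    - {"dx": 0,"dy": 0,"dz": -0.12,"yaw": 0,"jaw": 1}
    - {"dx": 0,"dy": 0,"dz": -0.12,"yaw": 0,"jaw": 0}
    - {"dx": 0,"dy": 0,"dz": -0.12,"yaw": 0,"jaw": 0}
    - {"dx": 0,"dy": 0,"dz": -0.12,"yaw": 0,"jaw": 0}
    - {"dx": 0,"dy": 0,"dz": -0.12,"yaw": 0,"jaw": 0}
    - {"dx": 0,"dy": 0,"dz": -0.12,"yaw": 0,"jaw": 0}
    - {"dx": 0,"dy": 0,"dz": -0.12,"yaw": 0,"jaw": 0}
    - {"dx": 0,"dy": 0,"dz": -0.12,"yaw": 0,"jaw": 0}

```text
clock: 2.5
eef_pos: [498.0, 333.7, 63.3]
tool_rot: [3.139, 0.002, 2.997]
force: [-1.1, 0.5, 6.6]
width: 39.8
gripper_force: 59.8
```

>>> arm_command:
  deltas:
    - {"dx": 0,"dy": 0,"dz": 0.015,"yaw": 0,"jaw": 0}
    - {"dx": 0,"dy": 0,"dz": 0.04,"yaw": 0,"jaw": 0}
    - {"dx": 0,"dy": 0,"dz": 0.07,"yaw": 0,"jaw": 0}
    - {"dx": 0,"dy": 0,"dz": 0.08,"yaw": 0,"jaw": 0}
    - {"dx": 0,"dy": 0,"dz": 0.08,"yaw": 0,"jaw": 0}

```text
clock: 3.0
eef_pos: [498.1, 333.2, 143.6]
tool_rot: [3.139, 0.003, 2.996]
force: [0.0, -0.7, -1.2]
width: 39.9
gripper_force: 60.4
```

Run:
```python
from h import *
im,d=get_image("scene");np.savez("pics/s1.npz",im=im,d=d);cv2.imwrite("pics/s1.png",cv2.resize(im[100:340,60:380],None,fx=2,fy=2)[:,:,::-1])
s=read_state();print(s["eef_pos"],s["force"],s["width"])
```

```text
[497.1283541  332.57347192 142.00375179] [-0.35054292 -0.07405506 -1.37150018] 40.128235705956904
```

View pics/s1.png

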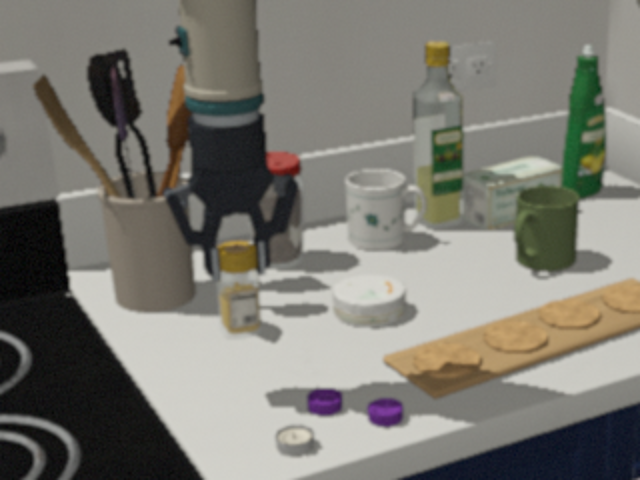

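The jar hangs upright between the fingers at (238,285), bottom about 80 mm up. Next I carry it over coaster 4.

>>> arm_command:
  deltas:
    - {"dx": -0.001,"dy": -0.015,"dz": 0,"yaw": 0,"jaw": 0}
    - {"dx": -0.003,"dy": -0.045,"dz": 0,"yaw": 0,"jaw": 0}
    - {"dx": -0.006,"dy": -0.085,"dz": 0,"yaw": 0,"jaw": 0}
    - {"dx": -0.009,"dy": -0.125,"dz": 0,"yaw": 0,"jaw": 0}
    - {"dx": -0.011,"dy": -0.165,"dz": 0,"yaw": 0,"jaw": 0}
    - {"dx": -0.014,"dy": -0.205,"dz": 0,"yaw": 0,"jaw": 0}
    - {"dx": -0.017,"dy": -0.245,"dz": 0,"yaw": 0,"jaw": 0}
    - {"dx": -0.019,"dy": -0.285,"dz": 0,"yaw": 0,"jaw": 0}
    - {"dx": -0.022,"dy": -0.325,"dz": 0,"yaw": 0,"jaw": 0}
    - {"dx": -0.025,"dy": -0.365,"dz": 0,"yaw": 0,"jaw": 0}
    - {"dx": -0.028,"dy": -0.405,"dz": 0,"yaw": 0,"jaw": 0}
    - {"dx": -0.03,"dy": -0.445,"dz": 0,"yaw": 0,"jaw": 0}
    - {"dx": -0.033,"dy": -0.48,"dz": 0,"yaw": 0,"jaw": 0}
    - {"dx": -0.034,"dy": -0.5,"dz": 0,"yaw": 0,"jaw": 0}
    - {"dx": -0.034,"dy": -0.5,"dz": 0,"yaw": 0,"jaw": 0}
    - {"dx": -0.034,"dy": -0.5,"dz": 0,"yaw": 0,"jaw": 0}

```text
clock: 4.65
eef_pos: [461.3, -167.6, 140.3]
tool_rot: [3.141, -0.003, 2.995]
force: [0.4, 0.5, -0.7]
width: 39.9
gripper_force: 60.5
```

>>> arm_command:
  deltas:
    - {"dx": 0,"dy": 0,"dz": -0.02,"yaw": 0,"jaw": 0}
    - {"dx": 0,"dy": 0,"dz": -0.04,"yaw": 0,"jaw": 0}
    - {"dx": 0,"dy": 0,"dz": -0.052,"yaw": 0,"jaw": 0}
    - {"dx": 0,"dy": 0,"dz": -0.057,"yaw": 0,"jaw": 0}
    - {"dx": 0,"dy": 0,"dz": -0.06,"yaw": 0,"jaw": 0}
    - {"dx": 0,"dy": 0,"dz": -0.06,"yaw": 0,"jaw": 0}
    - {"dx": 0,"dy": 0,"dz": -0.06,"yaw": 0,"jaw": 0}

```text
clock: 5.35
eef_pos: [463.4, -167.4, 81.8]
tool_rot: [-3.141, 0.001, 2.997]
force: [-0.7, -1.0, -0.5]
width: 39.7
gripper_force: 60.5
```

Another 2 mm down, then release and rise.

>>> arm_command:
  deltas:
    - {"dx": 0,"dy": 0,"dz": -0.001,"yaw": 0,"jaw": 0}
    - {"dx": 0,"dy": 0,"dz": -0.002,"yaw": 0,"jaw": 0}
    - {"dx": 0,"dy": 0,"dz": -0.002,"yaw": 0,"jaw": 0}
    - {"dx": 0,"dy": 0,"dz": -0.002,"yaw": 0,"jaw": 0.6}
    - {"dx": 0,"dy": 0,"dz": -0.002,"yaw": 0,"jaw": 1}
    - {"dx": 0,"dy": 0,"dz": -0.002,"yaw": 0,"jaw": 1}
    - {"dx": 0,"dy": 0,"dz": -0.002,"yaw": 0,"jaw": 1}
    - {"dx": 0,"dy": 0,"dz": -0.002,"yaw": 0,"jaw": 1}
    - {"dx": 0,"dy": 0,"dz": 0.02,"yaw": 0,"jaw": 1}
    - {"dx": 0,"dy": 0,"dz": 0.05,"yaw": 0,"jaw": 1}
    - {"dx": 0,"dy": 0,"dz": 0.09,"yaw": 0,"jaw": 1}
    - {"dx": 0,"dy": 0,"dz": 0.12,"yaw": 0,"jaw": 1}
    - {"dx": 0,"dy": 0,"dz": 0.12,"yaw": 0,"jaw": 1}

```text
clock: 6.65
eef_pos: [465.6, -168.3, 205.0]
tool_rot: [-3.14, 0.008, 2.996]
force: [0.4, -0.2, -1.0]
width: 85.6
gripper_force: 0.0
```

>>> arm_command:
  deltas:
    - {"dx": 0.01,"dy": -0.04,"dz": 0,"yaw": 0,"jaw": 1}
    - {"dx": 0.025,"dy": -0.085,"dz": 0,"yaw": 0,"jaw": 1}
    - {"dx": 0.04,"dy": -0.13,"dz": -0.02,"yaw": 0,"jaw": 1}
    - {"dx": 0.051,"dy": -0.172,"dz": -0.05,"yaw": 0,"jaw": 1}
    - {"dx": 0.051,"dy": -0.172,"dz": -0.06,"yaw": 0,"jaw": 1}
    - {"dx": 0.051,"dy": -0.172,"dz": -0.06,"yaw": 0,"jaw": 1}

```text
clock: 7.25
eef_pos: [511.5, -339.5, 137.7]
tool_rot: [3.139, -0.006, 2.994]
force: [0.3, 1.1, -0.5]
width: 85.7
gripper_force: 0.0
```

Run:
```python
from h import *
im,d=get_image("top");np.savez("pics/t2.npz",im=im,d=d)
im2,d2=get_image("scene");np.savez("pics/s2.npz",im=im2,d=d2)
o=np.vstack([cv2.resize(im[150:320,330:530],(680,578))[:,:,::-1]])
cv2.imwrite("pics/t2.png",o)
W=world("top",d);Z=W[...,2]
m=(abs(Z-114)<8)&(np.hypot(W[...,0]-463,W[...,1]+169)<45);b=blob(m,(386,262),40)
print("jar cap top",np.round(b[2][0],1),np.array(b[2][1])*926/467,ray("top",*b[2][0],114))
W=world("scene",d2);Z=W[...,2];m=(abs(Z-114)<5)&(np.hypot(W[...,0]-462,W[...,1]+168)<45)
q=W[m];print(len(q));lo,hi=np.percentile(q[:,:2],[1,99],axis=0);print("scene",(lo+hi)/2,hi-lo,np.median(q[:,2]))
print(read_state()["eef_pos"])
```

```text
jar cap top [391.9 264.1] [39.40648816 39.73125428] [ 463.79316707 -168.05436659  114.        ]
99
scene [ 460.47026016 -164.8175548 ] [40.32953571 40.50114596] 113.56276478708196
[ 513.69874533 -337.62866175  140.69174581]
```

View pics/t2.png

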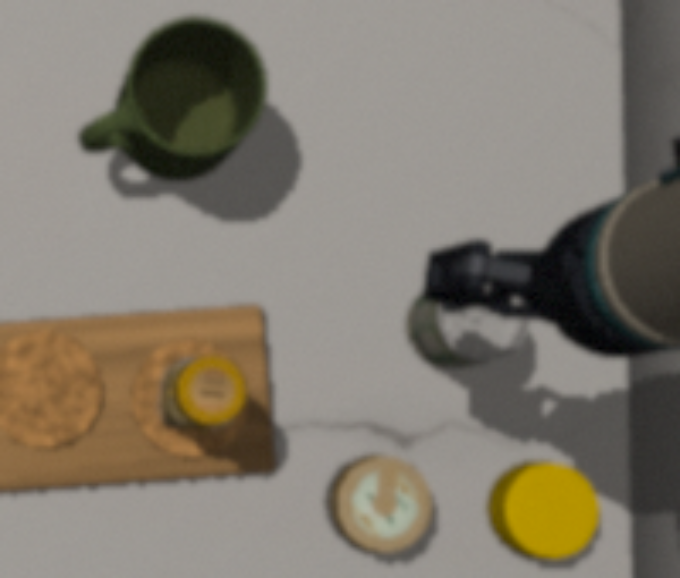

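The jar stands on coaster 4, within about 1 mm of its centre in both views. Cap at (210,390) in the crop. Next the tin.

>>> arm_command:
  deltas:
    - {"dx": 0,"dy": 0,"dz": -0.02,"yaw": 0,"jaw": 1}
    - {"dx": 0,"dy": 0,"dz": -0.05,"yaw": 0,"jaw": 1}
    - {"dx": 0,"dy": 0,"dz": -0.08,"yaw": 0,"jaw": 1}
    - {"dx": 0,"dy": 0,"dz": -0.1,"yaw": 0,"jaw": 1}
    - {"dx": 0,"dy": 0,"dz": -0.1,"yaw": 0,"jaw": 1}
    - {"dx": 0,"dy": 0,"dz": -0.1,"yaw": 0,"jaw": 0}
    - {"dx": 0,"dy": 0,"dz": -0.1,"yaw": 0,"jaw": 0}
    - {"dx": 0,"dy": 0,"dz": -0.1,"yaw": 0,"jaw": 0}
    - {"dx": 0,"dy": 0,"dz": -0.1,"yaw": 0,"jaw": 0}
    - {"dx": 0,"dy": 0,"dz": -0.1,"yaw": 0,"jaw": 0}
    - {"dx": 0,"dy": 0,"dz": -0.1,"yaw": 0,"jaw": 0}

```text
clock: 8.45
eef_pos: [515.4, -339.8, 43.8]
tool_rot: [-3.141, 0.003, 2.997]
force: [-0.6, 1.6, 6.0]
width: 55.8
gripper_force: 62.8
```

>>> arm_command:
  deltas:
    - {"dx": 0,"dy": 0,"dz": 0.015,"yaw": 0,"jaw": 0}
    - {"dx": 0,"dy": 0,"dz": 0.045,"yaw": 0,"jaw": 0}
    - {"dx": 0,"dy": 0,"dz": 0.08,"yaw": 0,"jaw": 0}
    - {"dx": 0,"dy": 0,"dz": 0.115,"yaw": 0,"jaw": 0}
    - {"dx": 0,"dy": 0,"dz": 0.14,"yaw": 0,"jaw": 0}
    - {"dx": 0,"dy": 0,"dz": 0.15,"yaw": 0,"jaw": 0}
    - {"dx": -0.005,"dy": 0.02,"dz": 0.15,"yaw": 0,"jaw": 0}
    - {"dx": -0.01,"dy": 0.055,"dz": 0.15,"yaw": 0,"jaw": 0}
    - {"dx": -0.017,"dy": 0.095,"dz": 0.15,"yaw": 0,"jaw": 0}
    - {"dx": -0.025,"dy": 0.135,"dz": 0.15,"yaw": 0,"jaw": 0}
    - {"dx": -0.032,"dy": 0.175,"dz": 0.15,"yaw": 0,"jaw": 0}
    - {"dx": -0.039,"dy": 0.215,"dz": 0.15,"yaw": 0,"jaw": 0}
    - {"dx": -0.045,"dy": 0.248,"dz": 0.15,"yaw": 0,"jaw": 0}
    - {"dx": -0.048,"dy": 0.266,"dz": 0.15,"yaw": 0,"jaw": 0}
    - {"dx": -0.048,"dy": 0.266,"dz": 0.15,"yaw": 0,"jaw": 0}
    - {"dx": -0.048,"dy": 0.266,"dz": 0.15,"yaw": 0,"jaw": 0}

```text
clock: 10.05
eef_pos: [465.8, -73.7, 191.4]
tool_rot: [-3.141, -0.0, 2.997]
force: [0.3, 0.3, -1.6]
width: 55.8
gripper_force: 64.4
```

>>> arm_command:
  deltas:
    - {"dx": 0,"dy": 0,"dz": -0.02,"yaw": 0,"jaw": 0}
    - {"dx": 0,"dy": 0,"dz": -0.055,"yaw": 0,"jaw": 0}
    - {"dx": 0,"dy": 0,"dz": -0.09,"yaw": 0,"jaw": 0}
    - {"dx": 0,"dy": 0,"dz": -0.115,"yaw": 0,"jaw": 0}
    - {"dx": 0,"dy": 0,"dz": -0.126,"yaw": 0,"jaw": 0}
    - {"dx": 0,"dy": 0,"dz": -0.13,"yaw": 0,"jaw": 0}
    - {"dx": 0,"dy": 0,"dz": -0.132,"yaw": 0,"jaw": 0}
    - {"dx": 0,"dy": 0,"dz": -0.132,"yaw": 0,"jaw": 0}
    - {"dx": 0,"dy": 0,"dz": -0.132,"yaw": 0,"jaw": 0}
    - {"dx": 0,"dy": 0,"dz": -0.132,"yaw": 0,"jaw": 0.75}
    - {"dx": 0,"dy": 0,"dz": -0.132,"yaw": 0,"jaw": 0.9}
    - {"dx": 0,"dy": 0,"dz": -0.132,"yaw": 0,"jaw": 0.9}
    - {"dx": 0,"dy": 0,"dz": -0.132,"yaw": 0,"jaw": 0.9}
    - {"dx": 0,"dy": 0,"dz": -0.11,"yaw": 0,"jaw": 0.9}
    - {"dx": 0,"dy": 0,"dz": -0.075,"yaw": 0,"jaw": 0.9}
    - {"dx": 0,"dy": 0,"dz": -0.035,"yaw": 0,"jaw": 0.9}
    - {"dx": 0,"dy": 0,"dz": 0,"yaw": 0,"jaw": 1}
    - {"dx": 0,"dy": 0,"dz": 0,"yaw": 0,"jaw": 1}

```text
clock: 11.85
eef_pos: [469.1, -73.8, 195.4]
tool_rot: [3.141, 0.009, 2.996]
force: [0.9, 0.1, -0.5]
width: 85.4
gripper_force: 0.0
```

>>> arm_command:
  deltas:
    - {"dx": -0.012,"dy": -0.035,"dz": 0,"yaw": 0,"jaw": 1}
    - {"dx": -0.025,"dy": -0.08,"dz": 0,"yaw": 0,"jaw": 1}
    - {"dx": -0.04,"dy": -0.125,"dz": 0,"yaw": 0,"jaw": 1}
    - {"dx": -0.055,"dy": -0.17,"dz": 0,"yaw": 0,"jaw": 1}
    - {"dx": -0.0685,"dy": -0.2135,"dz": -0.03,"yaw": 0,"jaw": 1}
    - {"dx": -0.0685,"dy": -0.2135,"dz": -0.07,"yaw": 0,"jaw": 1}
    - {"dx": -0.0685,"dy": -0.2135,"dz": -0.1,"yaw": 0,"jaw": 1}
    - {"dx": -0.0685,"dy": -0.2135,"dz": -0.1,"yaw": 0,"jaw": 1}
    - {"dx": -0.0685,"dy": -0.2135,"dz": -0.1,"yaw": 0,"jaw": 1}

```text
clock: 12.75
eef_pos: [397.3, -286.5, 91.0]
tool_rot: [3.141, -0.002, 2.997]
force: [0.8, -0.6, 1.5]
width: 85.2
gripper_force: 0.0
```

Run:
```python
from h import *
im,d=get_image("top");im2,d2=get_image("scene")
cv2.imwrite("pics/t3.png",cv2.resize(im[220:340,330:530],None,fx=4,fy=4)[:,:,::-1])
W=world("top",d);Z=W[...,2]
m=(abs(Z-90)<8)&(np.hypot(W[...,0]-467,W[...,1]+75)<50);b=blob(m,(344,262),40)
print("tin top",np.array(b[2][1])*950/467,ray("top",*b[2][0],90))
W=world("scene",d2);Z=W[...,2];m=(abs(Z-90)<5)&(np.hypot(W[...,0]-466,W[...,1]+71)<50)
q=W[m];print(len(q));lo,hi=np.percentile(q[:,:2],[1,99],axis=0);print("scene",(lo+hi)/2,hi-lo,np.median(q[:,2]))
s=read_state();print(s["eef_pos"],s["qpos"])
```

```text
tin top [54.44194132 55.14862175] [464.82305825 -77.85191341  90.        ]
190
scene [463.99429747 -74.7208494 ] [59.5786603  55.41289744] 87.18965972668667
[ 398.5651147  -287.0704579    92.51772088] [ 0.62268621  0.6277381  -0.08134498  2.07655388  0.1122324   0.43912527
  1.88175367]
```

View pics/t3.png

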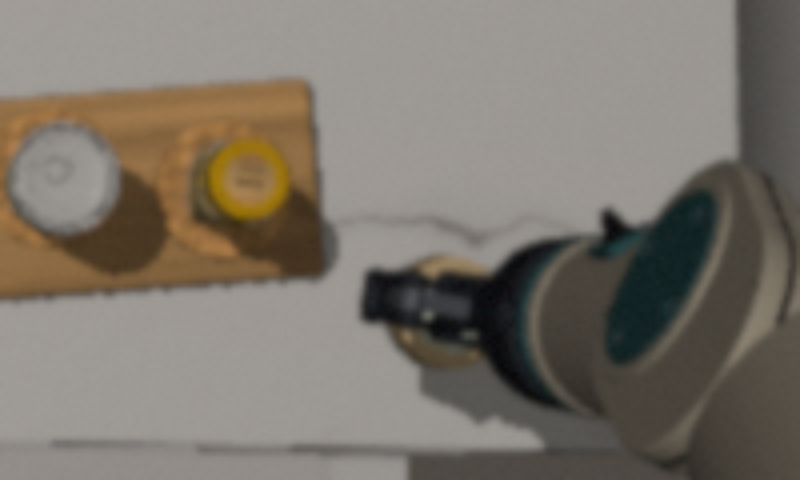

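The tin stands on coaster 3, about 3 mm towards -x/-y of centre; I'll re-measure that later. The gripper straddles the low pot at (440,310). Now I grasp it.

>>> arm_command:
  deltas:
    - {"dx": 0,"dy": 0,"dz": -0.02,"yaw": 0,"jaw": 1}
    - {"dx": 0,"dy": 0,"dz": -0.045,"yaw": 0,"jaw": 1}
    - {"dx": 0,"dy": 0,"dz": -0.07,"yaw": 0,"jaw": 1}
    - {"dx": 0,"dy": 0,"dz": -0.084,"yaw": 0,"jaw": 1}
    - {"dx": 0,"dy": 0,"dz": -0.084,"yaw": 0,"jaw": 1}
    - {"dx": 0,"dy": 0,"dz": -0.084,"yaw": 0,"jaw": 1}
    - {"dx": 0,"dy": 0,"dz": -0.084,"yaw": 0,"jaw": 0}
    - {"dx": 0,"dy": 0,"dz": -0.084,"yaw": 0,"jaw": 0}
    - {"dx": 0,"dy": 0,"dz": -0.084,"yaw": 0,"jaw": 0}
    - {"dx": 0,"dy": 0,"dz": -0.084,"yaw": 0,"jaw": 0}
    - {"dx": 0,"dy": 0,"dz": -0.084,"yaw": 0,"jaw": 0}
    - {"dx": 0,"dy": 0,"dz": -0.084,"yaw": 0,"jaw": 0}

```text
clock: 14.05
eef_pos: [398.4, -287.5, 9.1]
tool_rot: [-3.14, 0.002, 2.996]
force: [-1.0, 0.1, 10.9]
width: 59.8
gripper_force: 62.9
```

>>> arm_command:
  deltas:
    - {"dx": 0,"dy": 0,"dz": 0.015,"yaw": 0,"jaw": 0}
    - {"dx": 0,"dy": 0,"dz": 0.045,"yaw": 0,"jaw": 0}
    - {"dx": 0,"dy": 0,"dz": 0.085,"yaw": 0,"jaw": 0}
    - {"dx": 0,"dy": 0,"dz": 0.125,"yaw": 0,"jaw": 0}
    - {"dx": 0,"dy": 0,"dz": 0.15,"yaw": 0,"jaw": 0}
    - {"dx": 0.002,"dy": 0.015,"dz": 0.16,"yaw": 0,"jaw": 0}
    - {"dx": 0.008,"dy": 0.05,"dz": 0.16,"yaw": 0,"jaw": 0}
    - {"dx": 0.015,"dy": 0.09,"dz": 0.16,"yaw": 0,"jaw": 0}
    - {"dx": 0.021,"dy": 0.13,"dz": 0.16,"yaw": 0,"jaw": 0}
    - {"dx": 0.028,"dy": 0.17,"dz": 0.16,"yaw": 0,"jaw": 0}
    - {"dx": 0.034,"dy": 0.21,"dz": 0.16,"yaw": 0,"jaw": 0}
    - {"dx": 0.041,"dy": 0.25,"dz": 0.16,"yaw": 0,"jaw": 0}
    - {"dx": 0.047,"dy": 0.285,"dz": 0.16,"yaw": 0,"jaw": 0}
    - {"dx": 0.0495,"dy": 0.304,"dz": 0.16,"yaw": 0,"jaw": 0}
    - {"dx": 0.0495,"dy": 0.304,"dz": 0.16,"yaw": 0,"jaw": 0}
    - {"dx": 0.0495,"dy": 0.304,"dz": 0.16,"yaw": 0,"jaw": 0}

```text
clock: 15.65
eef_pos: [445.8, 17.5, 166.8]
tool_rot: [-3.141, -0.002, 2.998]
force: [0.8, -0.3, -0.7]
width: 60.0
gripper_force: 65.0
```

>>> arm_command:
  deltas:
    - {"dx": 0,"dy": 0,"dz": -0.02,"yaw": 0,"jaw": 0}
    - {"dx": 0,"dy": 0,"dz": -0.055,"yaw": 0,"jaw": 0}
    - {"dx": 0,"dy": 0,"dz": -0.095,"yaw": 0,"jaw": 0}
    - {"dx": 0,"dy": 0,"dz": -0.123,"yaw": 0,"jaw": 0}
    - {"dx": 0,"dy": 0,"dz": -0.135,"yaw": 0,"jaw": 0}
    - {"dx": 0,"dy": 0,"dz": -0.14,"yaw": 0,"jaw": 0}
    - {"dx": 0,"dy": 0,"dz": -0.142,"yaw": 0,"jaw": 0}
    - {"dx": 0,"dy": 0,"dz": -0.142,"yaw": 0,"jaw": 0}
    - {"dx": 0,"dy": 0,"dz": -0.142,"yaw": 0,"jaw": 0}
    - {"dx": 0,"dy": 0,"dz": -0.142,"yaw": 0,"jaw": 0.8}
    - {"dx": 0,"dy": 0,"dz": -0.142,"yaw": 0,"jaw": 0.88}
    - {"dx": 0,"dy": 0,"dz": -0.142,"yaw": 0,"jaw": 0.88}
    - {"dx": 0,"dy": 0,"dz": -0.142,"yaw": 0,"jaw": 0.88}
    - {"dx": 0,"dy": 0,"dz": -0.12,"yaw": 0,"jaw": 0.88}
    - {"dx": 0,"dy": 0,"dz": -0.08,"yaw": 0,"jaw": 0.88}
    - {"dx": 0,"dy": 0,"dz": -0.04,"yaw": 0,"jaw": 0.88}
    - {"dx": 0,"dy": 0,"dz": 0,"yaw": 0,"jaw": 0.9}
    - {"dx": 0,"dy": 0,"dz": 0,"yaw": 0,"jaw": 0.9}

```text
clock: 17.45
eef_pos: [450.1, 17.2, 171.3]
tool_rot: [3.14, 0.009, 2.995]
force: [0.4, 0.2, -0.4]
width: 77.0
gripper_force: 0.0
```

>>> arm_command:
  deltas:
    - {"dx": -0.009,"dy": 0.035,"dz": 0,"yaw": 0,"jaw": 0.9}
    - {"dx": -0.02,"dy": 0.08,"dz": 0,"yaw": 0,"jaw": 0.9}
    - {"dx": -0.031,"dy": 0.125,"dz": 0,"yaw": 0,"jaw": 0.9}
    - {"dx": -0.042,"dy": 0.17,"dz": 0,"yaw": 0,"jaw": 0.9}
    - {"dx": -0.053,"dy": 0.215,"dz": 0,"yaw": 0,"jaw": 0.9}
    - {"dx": -0.063,"dy": 0.26,"dz": -0.02,"yaw": 0,"jaw": 0.9}
    - {"dx": -0.074,"dy": 0.305,"dz": -0.05,"yaw": 0,"jaw": 0.9}
    - {"dx": -0.074,"dy": 0.3105,"dz": -0.09,"yaw": 0,"jaw": 0.9}
    - {"dx": -0.074,"dy": 0.3105,"dz": -0.1,"yaw": 0,"jaw": 0.9}
    - {"dx": -0.074,"dy": 0.3105,"dz": -0.1,"yaw": 0,"jaw": 0.9}

```text
clock: 18.45
eef_pos: [371.8, 325.4, 65.5]
tool_rot: [-3.136, -0.003, 2.997]
force: [0.2, -0.9, 1.1]
width: 76.8
gripper_force: 0.0
```

Run:
```python
from h import *
im,d=get_image("top");im2,d2=get_image("scene");np.savez("pics/4.npz",im=im,d=d,im2=im2,d2=d2)
a=cv2.resize(im[200:320,225:425],None,fx=4,fy=4);cv2.imwrite("pics/t4.png",a[:,:,::-1])
cv2.imwrite("pics/s4.png",cv2.resize(im2[200:350,150:410],None,fx=3,fy=3)[:,:,::-1])
P,Q=world("top",d),world("scene",d2)
for n,x,y,z,c in[("jar",463,-168,114,(386,262)),("tin",466,-75,90,(344,262)),("pot",447,16,53,(302,270))]:
    m=(abs(P[...,2]-z)<8)&(np.hypot(P[...,0]-x,P[...,1]-y)<50);b=blob(m,c,40)
    if b: print(n,"top",np.array(b[2][1])*(1040-z)/467,b[2][0],ray("top",*b[2][0],z).round(1))
    m=(abs(Q[...,2]-z)<5)&(np.hypot(Q[...,0]-x,Q[...,1]-y)<50);q=Q[m]
    lo,hi=np.percentile(q[:,:2],[1,99],axis=0);print("  scene",(lo+hi)/2,hi-lo,np.median(q[:,2]))
print(read_state()["eef_pos"])
```

```text
jar top [39.24119106 39.64756945] (391.88787841796875, 264.0802001953125) [ 463.9 -168.   114. ]
  scene [ 460.03389021 -162.94981572] [37.38782485 40.46664016] 113.6221881599044
tin top [54.44194132 55.14862175] (345.8873291015625, 263.3684997558594) [464.8 -77.9  90. ]
  scene [464.77180912 -74.85431621] [57.68291596 54.93847858] 87.52964965275487
pot top [58.55744306 59.05417102] (302.0533752441406, 272.80340576171875) [445.1  12.3  53. ]
  scene [443.41418098  16.77586826] [58.97574349 57.26453118] 52.246196339213554
[373.67211091 326.18953472  67.86945478]
```

View pics/t4.png

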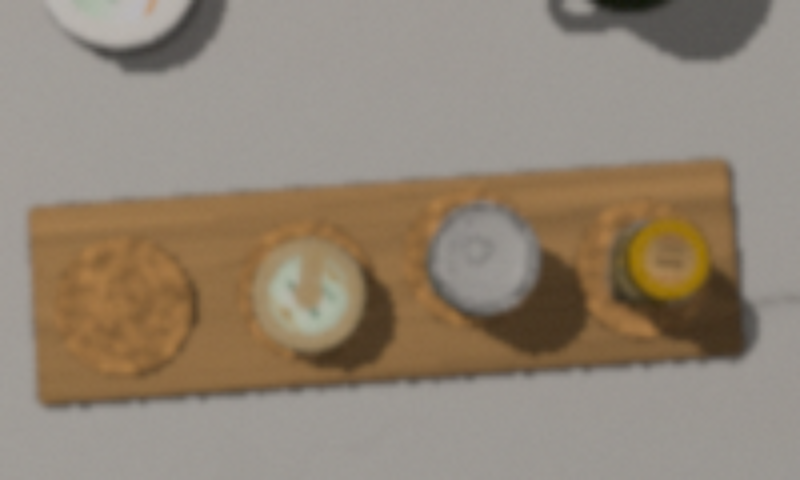

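View pics/s4.png

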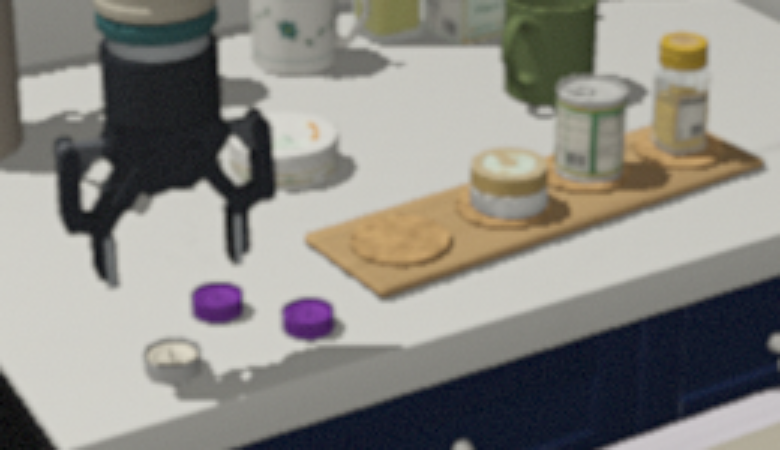

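The jar, tin and pot all stand upright in order. The tin and pot sit about 3 mm off centre, and I'll consider re-centring them later. The tealight at (172,360) lies below the gripper, clear of the purple ones. Now I grasp it.

>>> arm_command:
  deltas:
    - {"dx": 0,"dy": 0,"dz": -0.02,"yaw": 0,"jaw": 0.9}
    - {"dx": 0,"dy": 0,"dz": -0.04,"yaw": 0,"jaw": 0.9}
    - {"dx": 0,"dy": 0,"dz": -0.055,"yaw": 0,"jaw": 0.9}
    - {"dx": 0,"dy": 0,"dz": -0.063,"yaw": 0,"jaw": 0.9}
    - {"dx": 0,"dy": 0,"dz": -0.063,"yaw": 0,"jaw": 0.9}
    - {"dx": 0,"dy": 0,"dz": -0.063,"yaw": 0,"jaw": 0.9}
    - {"dx": 0,"dy": 0,"dz": -0.063,"yaw": 0,"jaw": 0.7}
    - {"dx": 0,"dy": 0,"dz": -0.063,"yaw": 0,"jaw": 0.5}
    - {"dx": 0,"dy": 0,"dz": -0.063,"yaw": 0,"jaw": 0.3}
    - {"dx": 0,"dy": 0,"dz": -0.063,"yaw": 0,"jaw": 0.2}
    - {"dx": 0,"dy": 0,"dz": -0.063,"yaw": 0,"jaw": 0.2}
    - {"dx": 0,"dy": 0,"dz": -0.063,"yaw": 0,"jaw": 0.2}
    - {"dx": 0,"dy": 0,"dz": -0.063,"yaw": 0,"jaw": 0.2}

```text
clock: 19.85
eef_pos: [373.3, 327.8, 5.3]
tool_rot: [3.141, 0.001, 2.996]
force: [-0.8, -1.6, 7.9]
width: 35.0
gripper_force: 59.2
```

>>> arm_command:
  deltas:
    - {"dx": 0,"dy": 0,"dz": 0.015,"yaw": 0,"jaw": 0.2}
    - {"dx": 0,"dy": 0,"dz": 0.04,"yaw": 0,"jaw": 0.2}
    - {"dx": 0,"dy": 0,"dz": 0.07,"yaw": 0,"jaw": 0.2}
    - {"dx": 0.004,"dy": -0.015,"dz": 0.09,"yaw": 0,"jaw": 0.2}
    - {"dx": 0.014,"dy": -0.045,"dz": 0.1,"yaw": 0,"jaw": 0.2}
    - {"dx": 0.026,"dy": -0.085,"dz": 0.1,"yaw": 0,"jaw": 0.2}
    - {"dx": 0.038,"dy": -0.125,"dz": 0.1,"yaw": 0,"jaw": 0.2}
    - {"dx": 0.05,"dy": -0.165,"dz": 0.1,"yaw": 0,"jaw": 0.2}
    - {"dx": 0.06,"dy": -0.195,"dz": 0.1,"yaw": 0,"jaw": 0.2}
    - {"dx": 0.064,"dy": -0.2095,"dz": 0.1,"yaw": 0,"jaw": 0.2}
    - {"dx": 0.064,"dy": -0.2095,"dz": 0.1,"yaw": 0,"jaw": 0.2}
    - {"dx": 0.064,"dy": -0.2095,"dz": 0.1,"yaw": 0,"jaw": 0.2}

```text
clock: 21.05
eef_pos: [436.9, 118.7, 104.5]
tool_rot: [3.141, 0.0, 2.996]
force: [0.4, 1.3, -0.3]
width: 35.1
gripper_force: 60.2
```

>>> arm_command:
  deltas:
    - {"dx": 0,"dy": 0,"dz": -0.02,"yaw": 0,"jaw": 0.2}
    - {"dx": 0,"dy": 0,"dz": -0.05,"yaw": 0,"jaw": 0.2}
    - {"dx": 0,"dy": 0,"dz": -0.07,"yaw": 0,"jaw": 0.2}
    - {"dx": 0,"dy": 0,"dz": -0.078,"yaw": 0,"jaw": 0.2}
    - {"dx": 0,"dy": 0,"dz": -0.082,"yaw": 0,"jaw": 0.2}
    - {"dx": 0,"dy": 0,"dz": -0.082,"yaw": 0,"jaw": 0.2}
    - {"dx": 0,"dy": 0,"dz": -0.082,"yaw": 0,"jaw": 0.2}
    - {"dx": 0,"dy": 0,"dz": -0.082,"yaw": 0,"jaw": 0.5}
    - {"dx": 0,"dy": 0,"dz": -0.082,"yaw": 0,"jaw": 0.7}
    - {"dx": 0,"dy": 0,"dz": -0.082,"yaw": 0,"jaw": 0.8}
    - {"dx": 0,"dy": 0,"dz": -0.082,"yaw": 0,"jaw": 0.8}
    - {"dx": 0,"dy": 0,"dz": -0.07,"yaw": 0,"jaw": 0.8}
    - {"dx": 0,"dy": 0,"dz": -0.04,"yaw": 0,"jaw": 0.8}
    - {"dx": 0,"dy": 0,"dz": 0,"yaw": 0,"jaw": 0.8}
    - {"dx": 0,"dy": 0.05,"dz": 0.04,"yaw": 0,"jaw": 0.8}
    - {"dx": 0,"dy": 0.1,"dz": 0.07,"yaw": 0,"jaw": 0.8}
    - {"dx": 0,"dy": 0.15,"dz": 0.07,"yaw": 0,"jaw": 0.9}
    - {"dx": 0,"dy": 0.2,"dz": 0.07,"yaw": 0,"jaw": 0.9}
    - {"dx": 0,"dy": 0.2,"dz": 0.07,"yaw": 0,"jaw": 0.9}

```text
clock: 22.95
eef_pos: [436.3, 324.3, 175.6]
tool_rot: [3.136, 0.001, 3.001]
force: [-0.8, -0.4, 0.7]
width: 76.8
gripper_force: 0.0
```

Run:
```python
from h import *
im,d=get_image("top");im2,d2=get_image("scene");np.savez("pics/5.npz",im=im,d=d,im2=im2,d2=d2)
a=cv2.resize(im[235:310,225:325],None,fx=4,fy=4,interpolation=cv2.INTER_CUBIC);b=cv2.resize(im2[235:310,225:325],None,fx=4,fy=4,interpolation=cv2.INTER_CUBIC)
cv2.imwrite("pics/5.png",np.hstack([a,b])[:,:,::-1])
P,Q=world("top",d),world("scene",d2)
for n,x,y,z,c in[("tea",437,116,33,(256,275)),("pot",447,16,53,(302,270)),("wide",621,121,32,(255,192)),("mug",648,-158,96,(385,178))]:
    m=(abs(P[...,2]-z)<8)&(np.hypot(P[...,0]-x,P[...,1]-y)<60);b=blob(m,c,40)
    if b: print(n,"top",np.array(b[2][1])*(1040-z)/467,b[2][0],ray("top",*b[2][0],z).round(1))
    m=(abs(Q[...,2]-z)<5)&(np.hypot(Q[...,0]-x,Q[...,1]-y)<50);q=Q[m]
    if len(q)>9: lo,hi=np.percentile(q[:,:2],[1,99],axis=0);print("  scene",(lo+hi)/2,hi-lo,np.median(q[:,2]))
```

```text
tea top [35.82666218 37.14833003] (253.79364013671875, 275.8298034667969) [437.4 116.3  33. ]
  scene [436.7746854  120.20782639] [41.34532133 39.87754342] 30.4090036725828
pot top [58.72639716 59.28345147] (302.0563659667969, 272.8381042480469) [445.1  12.2  53. ]
  scene [443.28461361  16.8818364 ] [59.49445218 58.43129773] 52.361338876282275
wide top [85.85625345 87.30603942] (254.596923828125, 191.69778442382812) [620.9 120.8  32. ]
  scene [618.68636803 127.04548424] [87.4765561  83.82131639] 32.543370147869496
mug top [79.16701035 92.57825896] (386.2479248046875, 175.36695861816406) [ 647.7 -158.2   96. ]
  scene [ 647.83947629 -157.5761903 ] [90.60399738 83.55324293] 93.64322391992374
```

View pics/5.png

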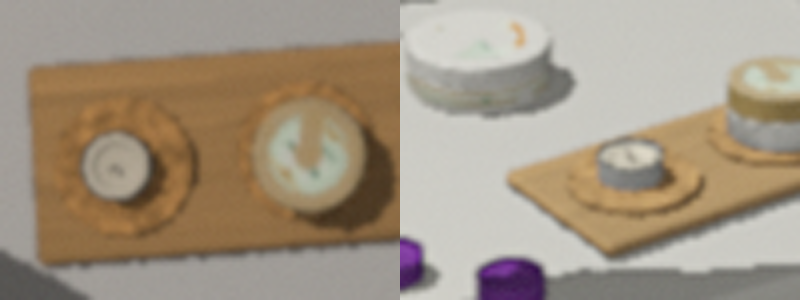

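The tealight is within 2 mm of centre. I'll re-centre the pot by about (+3, +2.5) mm and the tin by about (+2, +3) mm. Pot first.

>>> arm_command:
  deltas:
    - {"dx": 0.002,"dy": -0.05,"dz": 0,"yaw": 0,"jaw": 0.9}
    - {"dx": 0.003,"dy": -0.1,"dz": 0,"yaw": 0,"jaw": 0.9}
    - {"dx": 0.005,"dy": -0.15,"dz": 0,"yaw": 0,"jaw": 0.9}
    - {"dx": 0.007,"dy": -0.2,"dz": 0,"yaw": 0,"jaw": 0.9}
    - {"dx": 0.008,"dy": -0.25,"dz": 0,"yaw": 0,"jaw": 0.9}
    - {"dx": 0.01,"dy": -0.285,"dz": 0,"yaw": 0,"jaw": 0.9}
    - {"dx": 0.01,"dy": -0.301,"dz": 0,"yaw": 0,"jaw": 0.9}
    - {"dx": 0.01,"dy": -0.301,"dz": -0.03,"yaw": 0,"jaw": 0.9}
    - {"dx": 0.01,"dy": -0.301,"dz": -0.07,"yaw": 0,"jaw": 0.9}
    - {"dx": 0.01,"dy": -0.301,"dz": -0.1,"yaw": 0,"jaw": 0.9}
    - {"dx": 0.01,"dy": -0.301,"dz": -0.125,"yaw": 0,"jaw": 0.9}
    - {"dx": 0.01,"dy": -0.301,"dz": -0.142,"yaw": 0,"jaw": 0.9}
    - {"dx": 0.01,"dy": -0.301,"dz": -0.148,"yaw": 0,"jaw": 0.9}
    - {"dx": 0.01,"dy": -0.301,"dz": -0.148,"yaw": 0,"jaw": 0.9}
    - {"dx": 0.01,"dy": -0.301,"dz": -0.148,"yaw": 0,"jaw": 0.5}
    - {"dx": 0.01,"dy": -0.301,"dz": -0.148,"yaw": 0,"jaw": 0.5}
    - {"dx": 0.01,"dy": -0.301,"dz": -0.148,"yaw": 0,"jaw": 0.5}
    - {"dx": 0.01,"dy": -0.301,"dz": -0.148,"yaw": 0,"jaw": 0.5}

```text
clock: 24.85
eef_pos: [447.2, 16.3, 27.2]
tool_rot: [-3.141, 0.001, 2.995]
force: [-1.4, -0.5, 6.9]
width: 59.8
gripper_force: 64.8
```

>>> arm_command:
  deltas:
    - {"dx": 0,"dy": 0,"dz": 0.005,"yaw": 0,"jaw": 0.5}
    - {"dx": 0.0015,"dy": 0.001,"dz": 0.005,"yaw": 0,"jaw": 0.5}
    - {"dx": 0.003,"dy": 0.0025,"dz": 0.005,"yaw": 0,"jaw": 0.5}
    - {"dx": 0.003,"dy": 0.0025,"dz": 0.005,"yaw": 0,"jaw": 0.5}
    - {"dx": 0.003,"dy": 0.0025,"dz": 0.002,"yaw": 0,"jaw": 0.5}
    - {"dx": 0.003,"dy": 0.0025,"dz": 0,"yaw": 0,"jaw": 0.5}
    - {"dx": 0.003,"dy": 0.0025,"dz": 0,"yaw": 0,"jaw": 0.5}
    - {"dx": 0.003,"dy": 0.0025,"dz": 0,"yaw": 0,"jaw": 0.5}
    - {"dx": 0.003,"dy": 0.0025,"dz": 0,"yaw": 0,"jaw": 0.8}
    - {"dx": 0.003,"dy": 0.0025,"dz": 0,"yaw": 0,"jaw": 0.9}
    - {"dx": 0.003,"dy": 0.0025,"dz": 0,"yaw": 0,"jaw": 0.9}
    - {"dx": 0.003,"dy": 0.0025,"dz": 0,"yaw": 0,"jaw": 0.9}
    - {"dx": 0.003,"dy": 0.0025,"dz": 0.02,"yaw": 0,"jaw": 0.9}
    - {"dx": 0.003,"dy": 0.0025,"dz": 0.06,"yaw": 0,"jaw": 0.9}
    - {"dx": 0.003,"dy": 0.0025,"dz": 0.1,"yaw": 0,"jaw": 0.9}
    - {"dx": 0.003,"dy": 0.0025,"dz": 0.14,"yaw": 0,"jaw": 0.9}
    - {"dx": 0.003,"dy": 0.0025,"dz": 0.154,"yaw": 0,"jaw": 0.9}
    - {"dx": 0.003,"dy": 0.0025,"dz": 0.154,"yaw": 0,"jaw": 0.9}

```text
clock: 26.65
eef_pos: [451.4, 19.3, 182.2]
tool_rot: [3.141, 0.004, 2.995]
force: [0.6, 0.5, -1.0]
width: 77.0
gripper_force: 0.0
```

>>> arm_command:
  deltas:
    - {"dx": 0.008,"dy": -0.04,"dz": 0,"yaw": 0,"jaw": 0.9}
    - {"dx": 0.016,"dy": -0.08,"dz": 0,"yaw": 0,"jaw": 0.9}
    - {"dx": 0.016,"dy": -0.093,"dz": 0,"yaw": 0,"jaw": 0.9}
    - {"dx": 0.016,"dy": -0.093,"dz": -0.01,"yaw": 0,"jaw": 0.9}
    - {"dx": 0.016,"dy": -0.093,"dz": -0.04,"yaw": 0,"jaw": 0.9}
    - {"dx": 0.016,"dy": -0.093,"dz": -0.07,"yaw": 0,"jaw": 0.9}
    - {"dx": 0.016,"dy": -0.093,"dz": -0.1,"yaw": 0,"jaw": 0.9}
    - {"dx": 0.016,"dy": -0.093,"dz": -0.118,"yaw": 0,"jaw": 0.9}
    - {"dx": 0.016,"dy": -0.093,"dz": -0.118,"yaw": 0,"jaw": 0.9}
    - {"dx": 0.016,"dy": -0.093,"dz": -0.118,"yaw": 0,"jaw": 0.5}
    - {"dx": 0.016,"dy": -0.093,"dz": -0.118,"yaw": 0,"jaw": 0.5}
    - {"dx": 0.016,"dy": -0.093,"dz": -0.118,"yaw": 0,"jaw": 0.5}
    - {"dx": 0.016,"dy": -0.093,"dz": -0.118,"yaw": 0,"jaw": 0.5}

```text
clock: 27.95
eef_pos: [466.5, -73.3, 63.0]
tool_rot: [3.141, 0.002, 2.996]
force: [0.5, 0.4, -0.2]
width: 55.5
gripper_force: 63.7
```

>>> arm_command:
  deltas:
    - {"dx": 0,"dy": 0,"dz": 0.005,"yaw": 0,"jaw": 0.5}
    - {"dx": 0.001,"dy": 0.0015,"dz": 0.005,"yaw": 0,"jaw": 0.5}
    - {"dx": 0.002,"dy": 0.003,"dz": 0.005,"yaw": 0,"jaw": 0.5}
    - {"dx": 0.002,"dy": 0.003,"dz": 0.005,"yaw": 0,"jaw": 0.5}
    - {"dx": 0.002,"dy": 0.003,"dz": 0.002,"yaw": 0,"jaw": 0.5}
    - {"dx": 0.002,"dy": 0.003,"dz": 0,"yaw": 0,"jaw": 0.5}
    - {"dx": 0.002,"dy": 0.003,"dz": 0,"yaw": 0,"jaw": 0.5}
    - {"dx": 0.002,"dy": 0.003,"dz": 0,"yaw": 0,"jaw": 0.5}
    - {"dx": 0.002,"dy": 0.003,"dz": 0,"yaw": 0,"jaw": 0.8}
    - {"dx": 0.002,"dy": 0.003,"dz": 0,"yaw": 0,"jaw": 0.9}
    - {"dx": 0.002,"dy": 0.003,"dz": 0,"yaw": 0,"jaw": 0.9}
    - {"dx": 0.002,"dy": 0.003,"dz": 0.02,"yaw": 0,"jaw": 0.9}
    - {"dx": 0.002,"dy": 0.003,"dz": 0.06,"yaw": 0,"jaw": 0.9}
    - {"dx": 0.002,"dy": 0.003,"dz": 0.1,"yaw": 0,"jaw": 0.9}
    - {"dx": 0.002,"dy": 0.003,"dz": 0.13,"yaw": 0,"jaw": 0.9}
    - {"dx": -0.01,"dy": 0.05,"dz": 0.14,"yaw": 0,"jaw": 0.9}
    - {"dx": -0.02,"dy": 0.1,"dz": 0.14,"yaw": 0,"jaw": 0.9}
    - {"dx": -0.03,"dy": 0.15,"dz": 0.14,"yaw": 0,"jaw": 0.9}
    - {"dx": -0.03,"dy": 0.2,"dz": 0.14,"yaw": 0,"jaw": 0.9}
    - {"dx": -0.03,"dy": 0.25,"dz": 0.14,"yaw": 0,"jaw": 0.9}

```text
clock: 29.95
eef_pos: [435.5, 176.1, 202.4]
tool_rot: [-3.141, 0.0, 2.996]
force: [1.4, 0.3, -0.6]
width: 76.9
gripper_force: 0.0
```

>>> arm_command:
  deltas:
    - {"dx": 0,"dy": 0.05,"dz": 0,"yaw": 0,"jaw": 0.9}
    - {"dx": 0,"dy": 0.1,"dz": 0,"yaw": 0,"jaw": 0.9}
    - {"dx": 0,"dy": 0.15,"dz": 0,"yaw": 0,"jaw": 0.9}
    - {"dx": 0,"dy": 0.15,"dz": 0,"yaw": 0,"jaw": 0.9}
    - {"dx": 0,"dy": 0.15,"dz": 0,"yaw": 0,"jaw": 0.9}

```text
clock: 30.45
eef_pos: [435.0, 325.7, 201.8]
tool_rot: [-3.141, -0.001, 3.0]
force: [0.2, -0.2, 0.2]
width: 76.6
gripper_force: 0.0
```

Run:
```python
from h import *
im,d=get_image("top");im2,d2=get_image("scene")
a=cv2.resize(im[160:310,225:425],(800,600),interpolation=cv2.INTER_CUBIC)[::1]
o=np.vstack([cv2.resize(im[225:310,225:425],(700,298)),cv2.resize(im2[200:310,180:440],(700,296))])
cv2.imwrite("pics/6.png",o[:,:,::-1])
P,Q=world("top",d),world("scene",d2)
C=dict(tea=((437.2,114.4),(435.2,118.9)),pot=((447.9,14.6),(446.4,19)),tin=((467.2,-75.4),(465.8,-70.7)),jar=((463.7,-169.4),(460.9,-165.6)))
for n,x,y,z,c in[("tea",437,116,33,(256,275)),("pot",447,16,53,(302,270)),("tin",466,-75,90,(344,262)),("jar",463,-168,114,(386,262))]:
    m=(abs(P[...,2]-z)<8)&(np.hypot(P[...,0]-x,P[...,1]-y)<60);b=blob(m,c,40)
    if b: print(n,"top",(ray("top",*b[2][0],z)[:2]-C[n][0]).round(1))
    m=(abs(Q[...,2]-z)<5)&(np.hypot(Q[...,0]-x,Q[...,1]-y)<50);q=Q[m]
    lo,hi=np.percentile(q[:,:2],[1,99],axis=0);print("  scene",((lo+hi)/2-C[n][1]).round(1),np.median(q[:,2]).round(1))
s=read_state();print(s["clock"],s["eef_pos"])
```

```text
tea top [0.4 2.2]
  scene [2.6 0.4] 30.3
pot top [0.2 2.1]
  scene [-0.2  3.7] 52.3
tin top [0.5 2. ]
  scene [1.1 0.6] 87.7
jar top [0.  1.5]
  scene [0.1 2.1] 113.2
30.55 [436.05655526 322.80559059 201.76333136]
```

View pics/6.png

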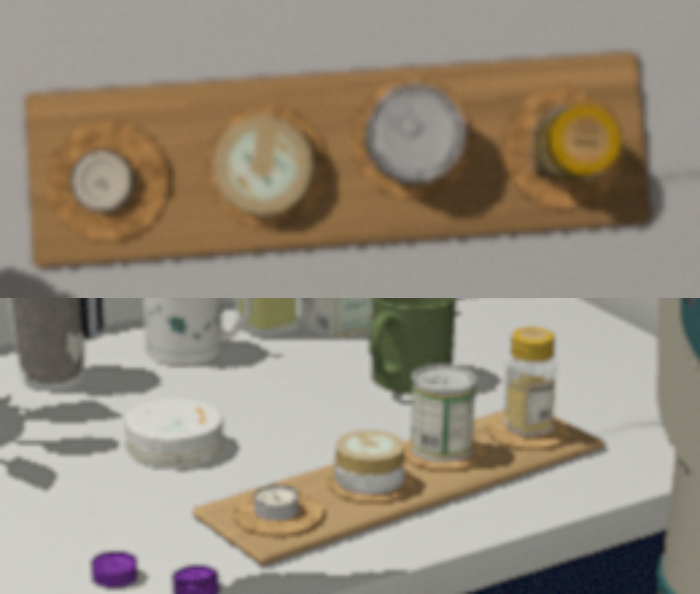

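All four stand upright on their coasters, each about 2–3 mm from centre, with the tallest at the mug end. The mug and the wide pot have not moved, so I'm handing in.

```bash
python3 -c "from cell import finish_job; print(finish_job())"
```

```text
the job is handed in; nothing more can be done
None
```

The job is handed in: the jar, tin, low pot and tealight stand upright on coasters 4, 3, 2 and 1, tallest at the green-mug end, each about 2–3 mm from centre (one camera put the pot nearly 4 mm off), after about 31 s of the 115 s allowed; the judge's result was not shown.

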